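# Seat the proud tube and start the tube heater by its touch-free switch

## Robot

A 6-joint arm with a two-finger parallel gripper is mounted at the origin on the work surface. World frame = base frame: x ahead of the robot, y to its left, z up, the work surface at z = 0. Lengths are in mm, angles in rad, forces in N, time in s.
With the tool pointing down it reaches from about 275 to 1000 mm from the base axis. Payload 8.4 kg.
Tool frame: the origin (TCP) lies between the finger pads, 19 mm behind the fingertips; this is the grasp point; z points along the fingers, y is the line along which they close (so a half turn about z gives the same grasp; the last joint's range is limited). The gripper opens to 85 mm and grips with 20 to 120 N. Pads are 22 mm wide; open, the fingers measure 114 mm over their backs; the gripper's body (76 mm by 85 mm) begins 54 mm behind the grasp point. The pads swing forward as they close: fully open they stand 13 mm farther back than shut.
Start: joints at [1.109, 0.353, 1.633, -0, 1.155, -0.002], TCP at [277.355, 560.091, 249.981] pointing down, gripper open.
Joint ranges: [-2.63, 2.63], [-0.92, 2.1], [0.06, 2.66], [-1.3, 4.44], [0, 2.69], [-3.02, 3.02]. Speed limits (rad/s): [2.22, 2.22, 2.79, 3.14, 3.14, 3.14].

## Interface

Orientations are given as [roll, pitch, yaw] about the fixed x, y, z axes, in that order (R = Rz(yaw) Ry(pitch) Rx(roll)).
In Python, from rig import r, imaging gives the robot as it stands. The module is installed in compiled form; this text tells all that it offers.
- The arm moves only by the tool arm_command, never from a script. Its argument "deltas" is a list of rows, each an object of numbers: "hand": the finger opening in mm, from 0 to 85.4; "tx", "ty", "tz": the shift along the tool's x, y, z in mm; "wx", "wy", "wz": the turn, a rotation vector about the tool's x, y, z in rad. A call has 1 to 8 rows; each row shifts and turns the commanded pose from where the row before left it, along the tool's axes as they then stand; what a row does not reach is not made up. A row lasts 1/8 s, in which the tool goes at most 62.5 mm and 10.7 degrees, less where a joint would pass 70% of its speed; a pose out of reach is approached as far as the arm can. A call with a gripper value outside its range is refused whole. The fingers move at their own pace and stop on an object; "squeeze" is the grip in N (left out, the last holds). Time passes only in rows, so rows that do not move let the fingers close. It gives the time, the measured TCP pose, the force, the opening and the grip force at its end, in the units of the state.
- r.sense(): the state, without advancing time (a new reading comes with each control period).
- imaging.grab_frame(name): name is "scene" or "top" or "wrist"; returns a dict with "image" (384x512x3 uint8, red, green, blue), "mtx" (3x3 intrinsics, pixels), "world_to_cam" (4x4, takes a point from world to camera coordinates). Camera axes: x right, y up, looking along -z (the intrinsics and any distortion apply to the point x, -y, -z); pixel columns grow to the right and rows downward; lengths in mm; the calibration is good to about 2 mm. A picture is of the moment at which its call begins. There is no depth.
- r.sign_off(): hands the job in; it is judged then, once.
The state is a dict: "clock": time; "qpos": joint angles; "qvel": joint speeds; "joint_efforts": joint torques, N m; "eef_pos": TCP position; "tcp_rot": TCP orientation; "contact_force": force on the tool from outside, world axes, zero at the start; "wrist_torque": the same for the moment, N m; "opening": opening from 0.0 (shut) to 1.0 (fully open); "grasp_force": force on a finger pad.
Only numpy, scipy, OpenCV 4.12 (cv2) and the standard library are available. Lean on these libraries where they do the work, as an engineer would, in place of code of your own. Each camera call takes 0.05 s, during which the arm holds its last target. There are 200 camera calls.

## Task

One of the eight tubes in the heating block is not fully home: push it down with the fingertips until its cap is level with the others, pulling no tube up. Then start the heater: point at the round touch-free start switch on its sloping console, fingertips two to three centimetres above the window, and dwell there for a good two seconds without touching the console or setting off the square stop switch. Then draw the hand well away from the console, and leave the bottle, jar, tip box and lone sample tube where they stand.

Things in the scene. Friction and masses are not known exactly. Their poses are not given: they have to be found in the camera images.
- heater: Dry-block tube heater, fixed, 320 mm deep (x), 230 mm wide (y). Origin: centre of its footprint, on the bench; x points away from its console, z up. White housing 95 mm high. Aluminium block 88 x 152 mm, centre at x = +45 mm, top face at z = 104 mm, with eight wells: rows at x = +27 and +63 mm, in each y = -51, -17, +17, +51 mm.
- console: Sloping grey control console on the heater's front (-x) end, 112 x 226 mm, a dark display in the middle and a touch-free switch either side. Origin: middle of its upper face, 80 mm above the bench; z is the face's normal, leaning 0.2 rad to the front; the face spans heights of 69 to 91 mm. Not to be touched.
- start_switch: Touch-free START switch at the console's +y end: ROUND dark window 34 mm across in a steel bezel of 44 mm. Origin: centre of the window's face; z its outward normal. It answers to fingertips held 5 to 45 mm out from the window, within 20 mm of its middle, no contact, for two seconds (TCP 22 to 68 mm out along z). Not before the tubes are level.
- stop_switch: Touch-free STOP switch at the console's -y end, 144 mm from the start switch: SQUARE dark window 25 mm in a steel bezel of 32 mm. Origin: centre of its face, z its outward normal. Not to be set off: keep the TCP out of the space 25 mm either side of its middle and up to 60 mm out.
- tube1_cap (a point): Centre of the top of tube 1's cap. Eight alike 5 ml tubes, grey knurled caps 21 mm across, 14 mm high, stand one in each well, in any order. Home: cap's top 20 mm above the block (124 mm above the bench). One of the eight stands 10 to 15 mm higher. All are snug: 4 N pushes one down, it stays where left, and the well's bottom is a hard stop.
- tube2_cap (a point): Centre of the top of tube 2's cap; a tube like tube 1.
- tube3_cap (a point): Centre of the top of tube 3's cap; a tube like tube 1.
- tube4_cap (a point): Centre of the top of tube 4's cap; a tube like tube 1.
- tube5_cap (a point): Centre of the top of tube 5's cap; a tube like tube 1.
- tube6_cap (a point): Centre of the top of tube 6's cap; a tube like tube 1.
- tube7_cap (a point): Centre of the top of tube 7's cap; a tube like tube 1.
- tube8_cap (a point): Centre of the top of tube 8's cap; a tube like tube 1.
- reagent_bottle: Bystander: brown bottle, 64 mm across, 135 mm high, loose, 170 to 220 mm to the heater's +y side. Origin under its centre.
- tip_box: Bystander: pipette-tip box with clear lid, 87 x 124 x 73 mm, loose, on the heater's -y side. Origin under its centre.
- sample_jar: Bystander: small clear jar with white lid, 48 mm across, 62 mm high, loose, on the heater's +y side. Origin under its centre.
- lone_tube: Bystander: flat-bottomed sample tube standing by itself, white, grey cap 29 mm across, 84 mm high, loose, on the heater's -y side. Origin under its centre.

How it is judged (in metres and radians):
On the way, in this order (a step that is already met when the one before it is completed fails the run):
1. all eight caps are level, the proud tube pushed home (z of each of tube1_cap, tube2_cap, tube3_cap, tube4_cap, tube5_cap, tube6_cap, tube7_cap, tube8_cap in the frame of heater below 0.1265 m), for 0.2 s.
2. the fingertips dwell close above the round start switch, touching nothing (x of the grasp point in the frame of start_switch between -0.022 and 0.022 m and y of the grasp point in the frame of start_switch between -0.022 and 0.022 m and z of the grasp point in the frame of start_switch between 0.02 and 0.07 m and contact force between the fingers and anything else below 0.3 N), for 1.6 s.
At the end, for the whole second after the job is handed in: All eight caps within 2.5 mm of the seated height, the TCP more than 100 mm from both switches, the four loose bystanders at rest within 15 mm of where they stood (all of step 1 and distance between the grasp point and start_switch above 0.1 m and distance between the grasp point and stop_switch above 0.1 m and distance of each of reagent_bottle, tip_box, sample_jar, lone_tube from where it was at the start of the episode below 0.015 m and linear speed of each of reagent_bottle, tip_box, sample_jar, lone_tube below 0.02 m/s); the robot touches nothing.
It fails at once if the robot touches the console or its switches (contact force between any of the fingers, the arm and console above 0.3 N).
It fails at once if the start switch is set off while a tube still stands proud (x of the grasp point in the frame of start_switch between -0.022 and 0.022 m and y of the grasp point in the frame of start_switch between -0.022 and 0.022 m and z of the grasp point in the frame of start_switch between 0.02 and 0.07 m and not (z of each of tube1_cap, tube2_cap, tube3_cap, tube4_cap, tube5_cap, tube6_cap, tube7_cap, tube8_cap in the frame of heater below 0.1265 m)).
It fails at once if the stop switch is set off (TCP within 25 mm of its middle and less than 60 mm out) (x of the grasp point in the frame of stop_switch between -0.025 and 0.025 m and y of the grasp point in the frame of stop_switch between -0.025 and 0.025 m and z of the grasp point in the frame of stop_switch between -0.02 and 0.06 m).
It fails at once if a tube is lifted or pulled up (z of any of tube1_cap, tube2_cap, tube3_cap, tube4_cap, tube6_cap, tube7_cap, tube8_cap in the frame of heater above 0.128 m or z of tube5_cap in the frame of heater above 0.1425 m).
It fails at once if the bottle, jar, tip box or lone sample tube is shoved 15 mm, lifted or knocked over (distance of any of reagent_bottle, tip_box, sample_jar, lone_tube from where it was at the start of the episode above 0.015 m or angle between any of reagent_bottle, tip_box, sample_jar, lone_tube's own z axis and vertical above 0.3 rad).
It also fails if it takes over 42 s, if anything falls off the work surface, if the arm or the gripper's body presses on something with over 40 N, if the wrist force passes 120 N, or if a joint passes its speed limit or range.

## Working session

There is one attempt and no reset: what is moved stays moved. The work goes in short steps, Python scripts to look and compute and a tool call to move; the robot and the scene stay as the last step left them, time stands still between calls to the robot, and variables do not carry over. Pictures are saved under pics/ and viewed, at most 10 in all, crops included, and the job is handed in when it is done.

Besides the shell and the picture viewer there is one more tool, called after ">>>" as name([rows], argument=value, ...), one row to a line, values as JSON. arm_command: Moves the arm, as the interface text tells. Its arguments: {"type":"object","properties":{"deltas":{"type":"array"},"squeeze":{"type":"number"}},"required":["deltas"]}

```bash
mkdir -p pics
python3 - <<'E'
from rig import r, imaging
import cv2, pickle
d={}
for n in("scene","top","wrist"):
    f=imaging.grab_frame(n); d[n]=f; cv2.imwrite(f"pics/{n}0.png",f["image"][:,:,::-1])
    print(n,f["mtx"].tolist(),f["world_to_cam"].round(3).tolist())
pickle.dump(d,open("f0.pkl","wb"))
s=r.sense();print(s["clock"],s["eef_pos"],s["tcp_rot"])
a=cv2.resize(cv2.imread("pics/top0.png"),(800,600)); cv2.imwrite("pics/top0b.png",a)
a=cv2.resize(cv2.imread("pics/scene0.png"),(800,600)); cv2.imwrite("pics/scene0b.png",a)
E
```

```text
scene [[351.58578440570835, 0.0, 256.3025798447771], [0.0, 351.58578440570835, 188.20238410145348], [0.0, 0.0, 1.0]] [[0.788, 0.615, -0.017, -436.642], [-0.305, 0.414, 0.857, 66.35], [0.535, -0.671, 0.514, -1029.789], [0.0, 0.0, 0.0, 1.0]]
top [[422.2876173759493, 0.0, 263.0096794811394], [0.0, 422.2876173759493, 188.90045484879892], [0.0, 0.0, 1.0]] [[-0.009, -1.0, -0.022, 38.411], [0.995, -0.011, 0.095, -564.679], [-0.095, -0.021, 0.995, -883.523], [0.0, 0.0, 0.0, 1.0]]
wrist [[323.05976250074536, 0.0, 255.90165439477423], [0.0, 323.05976250074536, 186.78128062494343], [0.0, 0.0, 1.0]] [[0.444, 0.896, -0.002, -623.737], [-0.848, 0.419, -0.326, 42.022], [-0.291, 0.146, 0.945, -380.519], [0.0, 0.0, 0.0, 1.0]]
0.15 [277.19749307 559.77659605 249.42563607] [-3.14048267e+00 -7.43680544e-06  2.68178614e+00]
```

View pics/top0b.png

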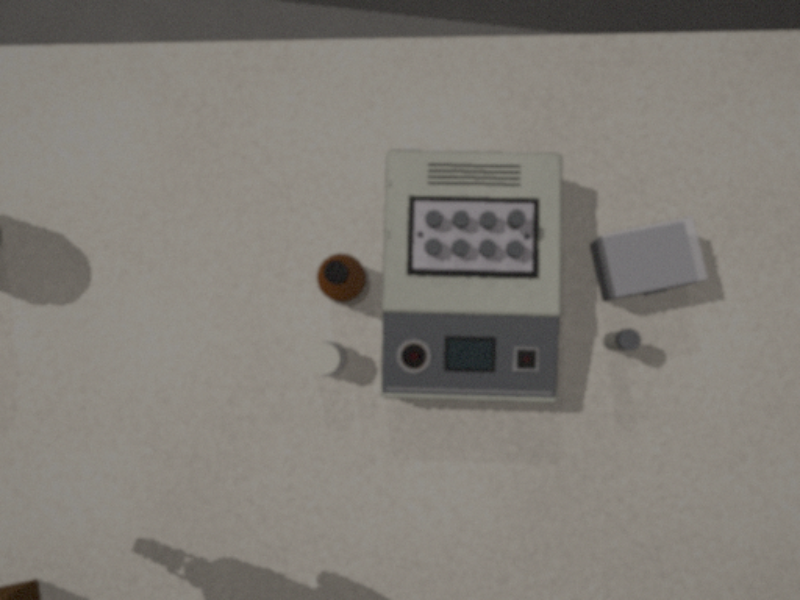

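View pics/scene0b.png

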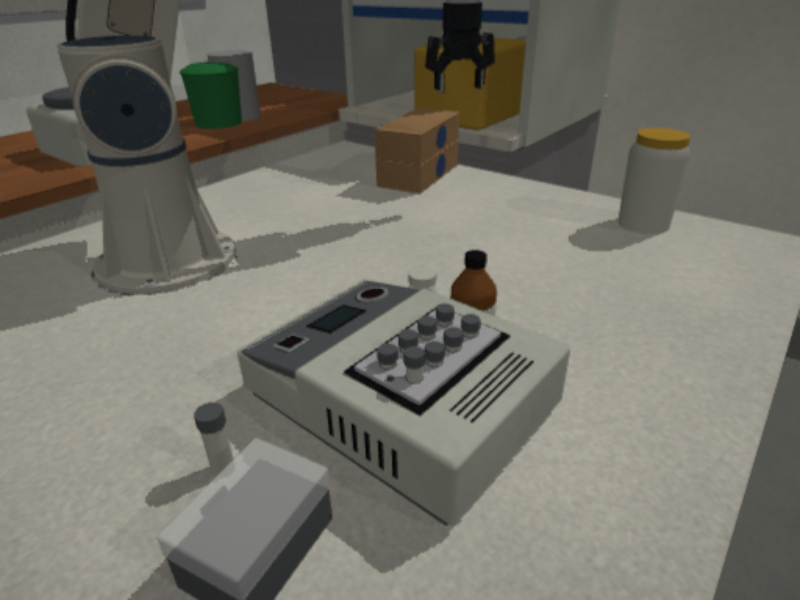

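The top view shows the heater with its console toward the robot, the round switch at (414,355) and the square one at (526,358), both in the 800x600 picture. In the scene view, the cap at (414,358) (far row, -y end) looks proud. I'll measure it with both views.

```bash
cat > h.py <<'E'
import numpy as np, cv2
def ray(f,u,v):
    W=f["world_to_cam"];R=W[:3,:3];c=-R.T@W[:3,3]
    d=np.linalg.inv(f["mtx"])@[u,v,1]; return c,R.T@(d*[1,-1,-1])
def onz(f,u,v,z):
    c,d=ray(f,u,v); return c+d*(z-c[2])/d[2]
def proj(f,p):
    W=f["world_to_cam"];q=W[:3,:3]@p+W[:3,3]; q=f["mtx"]@(q*[1,-1,-1]); return q[:2]/q[2]
def blobs(m,lo,hi):
    n,l,s,c=cv2.connectedComponentsWithStats(m.astype(np.uint8))
    return [(c[i].round(1),s[i,4],s[i,2:4]) for i in range(1,n) if lo<=s[i,4]<=hi]
E
python3 - <<'E'
import pickle; from h import *
d=pickle.load(open("f0.pkl","rb")); t=d["top"]; im=t["image"].astype(int)
g=im.sum(2)/3
roi=np.zeros(g.shape,bool); roi[128:174,264:342]=1
print("caps");B=blobs(roi&(g<115),30,200)
for c,a,w in B: print(c,a,w,onz(t,*c,124).round(1))
roi[:]=0; roi[210:250,250:355]=1
print("dark windows")
for c,a,w in blobs(roi&(g<60),20,900): print(c,a,w,onz(t,*c,80).round(1))
s=d["scene"]; 
cv2.imwrite("pics/z.png",np.hstack([cv2.resize(t["image"][120:180,255:350,::-1],None,fx=4,fy=4,interpolation=2),cv2.resize(s["image"][185:265,215:315,::-1],(400,240),interpolation=2)]))
E
```

```text
caps
dark windows
[300.4 226.4] 800 [35 25] [483.4 -43.   80. ]
[264.4 227.5] 182 [16 16] [481.9  29.4  80. ]
[336.5 229.3] 130 [12 12] [ 477.  -115.2   80. ]
```

View pics/z.png

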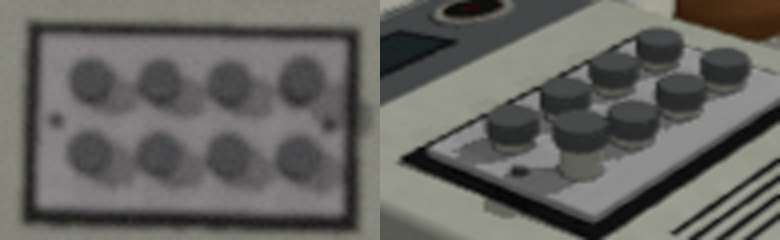

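The crop confirms it: the far-row, -y-end tube is proud, at top pixel about (330.5,140). The other seven are level.

Run:
```python
import pickle; from h import *
d=pickle.load(open("f0.pkl","rb")); t=d["top"]
px={(63,51):(92,80),(63,17):(159,81),(63,-17):(230,84),(27,51):(90,154),(27,17):(157,156),(27,-17):(228,157),(27,-51):(299,158)}
A=np.array(list(px),float);P=np.array([onz(t,255+u/4-.4,120+v/4-.4,124)[:2] for u,v in px.values()])
ca,cp=A.mean(0),P.mean(0);a,p=A-ca,P-cp
yaw=np.arctan2((a[:,0]*p[:,1]-a[:,1]*p[:,0]).sum(),(a*p).sum())
c,s=np.cos(yaw),np.sin(yaw);R=np.array([[c,-s],[s,c]]);o=cp-R@ca
print("yaw",yaw,"heater",o,"res",np.abs(R@A.T+o[:,None]-P.T).max())
print("proud well",o+R@[63,-51], "seen@137",onz(t,255+302/4-.4,120+80/4-.4,137))
for k in((481.9,29.4),(477,-115.2)): print("switch in heater",R.T@(np.array(k)-o))
# height check from scene: proud cap pixel at nominal heights; seen crop (581,118)
w=o+R@[63,-51]
for z in(124,134,139): print(z,proj(d["scene"],np.r_[w,z]))
print("seen top centre",215+(582-380)/4,185+120/3)
for n in("bottle","jar"): pass
print("bottle cap",onz(t,336*.64,271*.64,135),"jar",onz(t,331*.64,359*.64,62))
```

```text
yaw -0.03777274173334619 heater [586.85614142 -46.4211617 ] res 0.9322618322052527
proud well [647.88525142 -99.76390002] seen@137 [647.70383848 -98.796452   137.        ]
switch in heater [-107.74456782   71.80353952]
switch in heater [-107.18043291  -72.87835897]
124 [262.97014744 230.44024153]
134 [262.92578747 225.33168248]
139 [262.90329361 222.74125676]
seen top centre 265.5 225.0
bottle cap [585.49255898 121.75648318 135.        ] jar [478.35560367 138.08635231  62.        ]
```

>>> arm_command([
  {"hand": 0,"tx": -31,"ty": -21},
  {"tx": -31,"ty": -21},
  {"tx": -31,"ty": -21},
  {"tx": -31,"ty": -21},
  {"tx": -31,"ty": -21},
  {"tx": -31,"ty": -21},
  {"tx": -31,"ty": -21},
  {"tx": -31,"ty": -21},
], squeeze=20)

```text
schema error: expected keys hand, tx, ty, tz, wx, wy, wz
```

>>> arm_command([
  {"tx": -31,"ty": -21},
  {"tx": -31,"ty": -21},
  {"tx": -31,"ty": -21},
  {"tx": -31,"ty": -21},
  {"tx": -31,"ty": -21},
  {"tx": -31,"ty": -21},
  {"tx": -31,"ty": -21},
  {"tx": -31,"ty": -21},
])

```text
schema error: expected keys hand, tx, ty, tz, wx, wy, wz
```

>>> arm_command([
  {"tx": -31,"ty": -21},
  {"tx": -31,"ty": -21},
  {"tx": -31,"ty": -21},
  {"tx": -31,"ty": -21},
  {"tz": 20},
  {"tz": 20},
  {"tz": 0},
  {"tz": 0},
])

```text
schema error: expected keys hand, tx, ty, tz, wx, wy, wz
```

All keys are required.

>>> arm_command([
  {"hand": 0,"tx": -31,"ty": -21,"tz": 0,"wx": 0,"wy": 0,"wz": 0},
  {"hand": 0,"tx": -31,"ty": -21,"tz": 0,"wx": 0,"wy": 0,"wz": 0},
  {"hand": 0,"tx": -31,"ty": -21,"tz": 0,"wx": 0,"wy": 0,"wz": 0},
  {"hand": 0,"tx": -31,"ty": -21,"tz": 0,"wx": 0,"wy": 0,"wz": 0},
  {"hand": 0,"tx": -31,"ty": -21,"tz": 0,"wx": 0,"wy": 0,"wz": 0},
  {"hand": 0,"tx": -31,"ty": -21,"tz": 0,"wx": 0,"wy": 0,"wz": 0},
  {"hand": 0,"tx": -31,"ty": -21,"tz": 0,"wx": 0,"wy": 0,"wz": 0},
  {"hand": 0,"tx": -31,"ty": -21,"tz": 0,"wx": 0,"wy": 0,"wz": 0},
], squeeze=20)

```text
clock: 1.15
eef_pos: [425.4, 298.3, 249.9]
tcp_rot: [-3.141, -0.0, 2.682]
contact_force: [-0.3, -0.4, -1.0]
opening: -0.005
grasp_force: 0.0
```

>>> arm_command([
  {"hand": 0,"tx": -31,"ty": -21,"tz": 0,"wx": 0,"wy": 0,"wz": 0},
  {"hand": 0,"tx": -31,"ty": -21,"tz": 0,"wx": 0,"wy": 0,"wz": 0},
  {"hand": 0,"tx": -31,"ty": -21,"tz": 0,"wx": 0,"wy": 0,"wz": 0},
  {"hand": 0,"tx": -31,"ty": -21,"tz": 0,"wx": 0,"wy": 0,"wz": 0},
  {"hand": 0,"tx": -31,"ty": -21,"tz": 0,"wx": 0,"wy": 0,"wz": 0},
  {"hand": 0,"tx": -31,"ty": -21,"tz": 0,"wx": 0,"wy": 0,"wz": 0},
  {"hand": 0,"tx": -31,"ty": -21,"tz": 0,"wx": 0,"wy": 0,"wz": 0},
  {"hand": 0,"tx": -31,"ty": -21,"tz": 0,"wx": 0,"wy": 0,"wz": 0},
])

```text
clock: 2.15
eef_pos: [573.1, 37.7, 249.8]
tcp_rot: [-3.141, -0.0, 2.682]
contact_force: [0.4, 0.4, -0.7]
opening: -0.002
grasp_force: 0.0
```

>>> arm_command([
  {"hand": 0,"tx": -32,"ty": -22,"tz": 0,"wx": 0,"wy": 0,"wz": 0},
  {"hand": 0,"tx": -32,"ty": -22,"tz": 0,"wx": 0,"wy": 0,"wz": 0},
  {"hand": 0,"tx": -32,"ty": -22,"tz": 0,"wx": 0,"wy": 0,"wz": 0},
  {"hand": 0,"tx": -32,"ty": -22,"tz": 0,"wx": 0,"wy": 0,"wz": 0},
  {"hand": 0,"tx": 0,"ty": 0,"tz": 25,"wx": 0,"wy": 0,"wz": 0},
  {"hand": 0,"tx": 0,"ty": 0,"tz": 25,"wx": 0,"wy": 0,"wz": 0},
  {"hand": 0,"tx": 0,"ty": 0,"tz": 0,"wx": 0,"wy": 0,"wz": 0},
  {"hand": 0,"tx": 0,"ty": 0,"tz": 0,"wx": 0,"wy": 0,"wz": 0},
])

```text
clock: 3.15
eef_pos: [648.8, -96.8, 200.7]
tcp_rot: [3.141, 0.001, 2.682]
contact_force: [0.0, -0.2, 1.4]
opening: -0.0
grasp_force: 0.0
```

Run:
```python
from rig import r, imaging
from h import *
import pickle
f=imaging.grab_frame("wrist");s=imaging.grab_frame("scene");pickle.dump((f,s),open("f1.pkl","wb"))
e=r.sense();print(e["eef_pos"],e["contact_force"])
a=f["image"][:,:,::-1].copy()
for z in(124,137):
    u,v=proj(f,np.r_[647.9,-99.5,z]); print(z,u,v)
    cv2.drawMarker(a,(int(u),int(v)),(0,0,255),0,8)
print(proj(f,np.r_[e["eef_pos"][:2],e["eef_pos"][2]-19]))
cv2.imwrite("pics/w1.png",np.hstack([cv2.resize(a,None,fx=.9,fy=.9),cv2.resize(s["image"][140:260,200:320,::-1],(330,346),interpolation=2)]))
```

```text
[649.08043529 -96.72857846 201.29224053] [-0.16218948  0.53318027 -0.70800387]
124 252.22046230152958 209.18234257207556
137 251.98621790528063 217.24915811634912
[256.91956462 254.66313154]
```

View pics/w1.png

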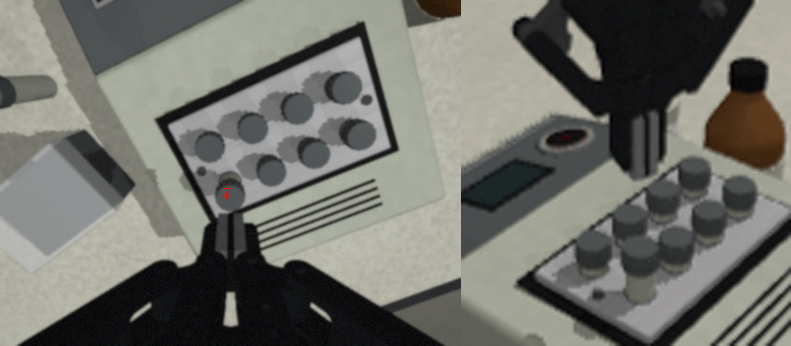

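The wrist view has the proud cap at about (255,215) in full-resolution pixels. That matches the prediction to within 2 mm, and the fingers are right above it, so I'm going down.

>>> arm_command([
  {"hand": 0,"tx": 0,"ty": -1.5,"tz": 15,"wx": 0,"wy": 0,"wz": 0},
  {"hand": 0,"tx": 0,"ty": 0,"tz": 15,"wx": 0,"wy": 0,"wz": 0},
  {"hand": 0,"tx": 0,"ty": 0,"tz": 10,"wx": 0,"wy": 0,"wz": 0},
  {"hand": 0,"tx": 0,"ty": 0,"tz": 3,"wx": 0,"wy": 0,"wz": 0},
  {"hand": 0,"tx": 0,"ty": 0,"tz": 2,"wx": 0,"wy": 0,"wz": 0},
  {"hand": 0,"tx": 0,"ty": 0,"tz": 2,"wx": 0,"wy": 0,"wz": 0},
  {"hand": 0,"tx": 0,"ty": 0,"tz": 2,"wx": 0,"wy": 0,"wz": 0},
  {"hand": 0,"tx": 0,"ty": 0,"tz": 2,"wx": 0,"wy": 0,"wz": 0},
])

```text
clock: 4.25
eef_pos: [647.8, -98.1, 149.2]
tcp_rot: [3.142, 0.0, 2.682]
contact_force: [-2.4, 0.5, 4.7]
opening: -0.0
grasp_force: 2.0
```

>>> arm_command([
  {"hand": 0,"tx": 0,"ty": 0,"tz": 1.5,"wx": 0,"wy": 0,"wz": 0},
  {"hand": 0,"tx": 0,"ty": 0,"tz": 1.5,"wx": 0,"wy": 0,"wz": 0},
  {"hand": 0,"tx": 0,"ty": 0,"tz": 1.5,"wx": 0,"wy": 0,"wz": 0},
  {"hand": 0,"tx": 0,"ty": 0,"tz": 0,"wx": 0,"wy": 0,"wz": 0},
])

```text
clock: 4.75
eef_pos: [647.9, -98.2, 144.2]
tcp_rot: [3.141, 0.0, 2.682]
contact_force: [-0.6, -0.1, 0.2]
opening: -0.0
grasp_force: 0.0
```

>>> arm_command([
  {"hand": 0,"tx": 0,"ty": 0,"tz": 1,"wx": 0,"wy": 0,"wz": 0},
  {"hand": 0,"tx": 0,"ty": 0,"tz": 0.5,"wx": 0,"wy": 0,"wz": 0},
])

```text
clock: 5.0
eef_pos: [648.0, -98.2, 143.2]
tcp_rot: [3.141, 0.001, 2.682]
contact_force: [-1.4, -0.2, 3.2]
opening: -0.005
grasp_force: 1.9
```

>>> arm_command([
  {"hand": 0,"tx": 0,"ty": 0,"tz": 0.5,"wx": 0,"wy": 0,"wz": 0},
  {"hand": 0,"tx": 0,"ty": 0,"tz": 0.5,"wx": 0,"wy": 0,"wz": 0},
])

```text
clock: 5.25
eef_pos: [648.1, -98.2, 142.7]
tcp_rot: [3.141, 0.001, 2.682]
contact_force: [-3.0, 0.5, 10.6]
opening: 0.002
grasp_force: 5.8
```

The force rises past 4 N at fingertip height 123.7 mm, so the tube has hit its hard stop. I'll lift and check.

>>> arm_command([
  {"hand": 0,"tx": 0,"ty": 0,"tz": -5,"wx": 0,"wy": 0,"wz": 0},
  {"hand": 0,"tx": 0,"ty": 0,"tz": -15,"wx": 0,"wy": 0,"wz": 0},
  {"hand": 0,"tx": 0,"ty": 0,"tz": -20,"wx": 0,"wy": 0,"wz": 0},
  {"hand": 0,"tx": 0,"ty": 0,"tz": -20,"wx": 0,"wy": 0,"wz": 0},
  {"hand": 0,"tx": 0,"ty": 0,"tz": 0,"wx": 0,"wy": 0,"wz": 0},
])

```text
clock: 5.88
eef_pos: [649.1, -98.4, 204.8]
tcp_rot: [3.14, 0.004, 2.682]
contact_force: [0.4, -0.0, 0.3]
opening: 0.003
grasp_force: 0.0
```

Run:
```python
from rig import r, imaging
from h import *
f=imaging.grab_frame("wrist");s=imaging.grab_frame("scene")
e=r.sense();print(e["eef_pos"],e["contact_force"])
cv2.imwrite("pics/w2.png",np.hstack([cv2.resize(f["image"][:,:,::-1],None,fx=.9,fy=.9),cv2.resize(s["image"][140:260,200:320,::-1],(330,346),interpolation=2)]))
```

```text
[647.7141498  -98.15758293 202.28120161] [-0.14460896  0.00687932 -0.73544069]
```

View pics/w2.png

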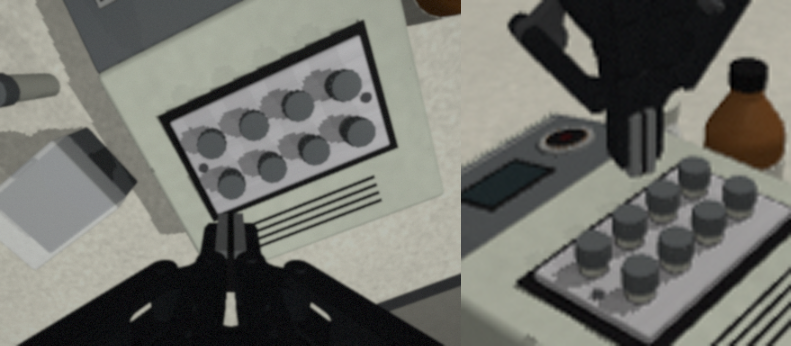

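All eight caps are level now; the formerly proud one is at (230,183) in the wrist view. Next I'll move above the start switch.

>>> arm_command([
  {"hand": 0,"tx": 30,"ty": 5,"tz": 0,"wx": 0,"wy": 0,"wz": 0},
  {"hand": 0,"tx": 30,"ty": 5,"tz": 0,"wx": 0,"wy": 0,"wz": 0},
  {"hand": 0,"tx": 30,"ty": 5,"tz": 0,"wx": 0,"wy": 0,"wz": 0},
  {"hand": 0,"tx": 30,"ty": 5,"tz": 0,"wx": 0,"wy": 0,"wz": 0},
  {"hand": 0,"tx": 30,"ty": 5,"tz": 0,"wx": 0,"wy": 0,"wz": 0},
  {"hand": 0,"tx": 30,"ty": 5,"tz": 0,"wx": 0,"wy": 0,"wz": 0},
  {"hand": 0,"tx": 33,"ty": 6,"tz": 0,"wx": 0,"wy": 0,"wz": 0},
  {"hand": 0,"tx": 0,"ty": 0,"tz": 0,"wx": 0,"wy": 0,"wz": 0},
])

```text
clock: 6.98
eef_pos: [470.6, 29.4, 201.2]
tcp_rot: [-3.141, -0.002, 2.683]
contact_force: [0.3, -0.3, -0.5]
opening: -0.001
grasp_force: 0.0
```

Run:
```python
from rig import r, imaging
from h import *
f=imaging.grab_frame("wrist")
e=r.sense();print(e["eef_pos"],e["contact_force"])
a=f["image"][:,:,::-1].copy()
u,v=proj(f,np.r_[481.9,29.4,80]);print(u,v)
cv2.drawMarker(a,(int(u),int(v)),(0,255,0),0,8)
cv2.imwrite("pics/w3.png",a)
```

```text
[472.10573587  28.964201   201.58488449] [ 0.4710782  -0.31031123  0.42108115]
262.7363706463057 199.1674299885561
```

View pics/w3.png

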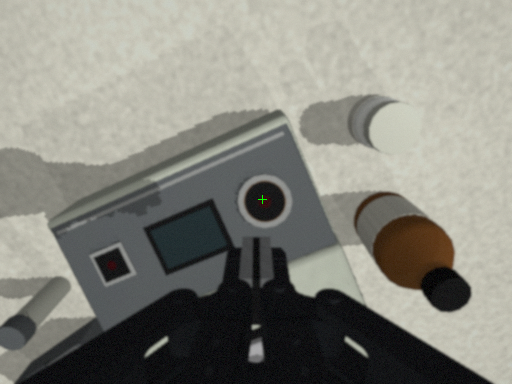

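The round window is at (265,202) and I predicted (263,199), so I'm on target to within 2 mm. Going down 77 mm to dwell with the fingertips about 26 mm out.

>>> arm_command([
  {"hand": 0,"tx": 0,"ty": 0,"tz": 25,"wx": 0,"wy": 0,"wz": 0},
  {"hand": 0,"tx": 0,"ty": 0,"tz": 25,"wx": 0,"wy": 0,"wz": 0},
  {"hand": 0,"tx": 0,"ty": 0,"tz": 17,"wx": 0,"wy": 0,"wz": 0},
  {"hand": 0,"tx": 0,"ty": 0,"tz": 10,"wx": 0,"wy": 0,"wz": 0},
  {"hand": 0,"tx": 0,"ty": 0,"tz": 0,"wx": 0,"wy": 0,"wz": 0},
  {"hand": 0,"tx": 0,"ty": 0,"tz": 0,"wx": 0,"wy": 0,"wz": 0},
  {"hand": 0,"tx": 0,"ty": 0,"tz": 0,"wx": 0,"wy": 0,"wz": 0},
  {"hand": 0,"tx": 0,"ty": 0,"tz": 0,"wx": 0,"wy": 0,"wz": 0},
])

```text
clock: 8.02
eef_pos: [473.1, 28.7, 125.4]
tcp_rot: [3.141, 0.001, 2.682]
contact_force: [0.8, 0.4, -0.2]
opening: 0.003
grasp_force: 0.0
```

>>> arm_command([
  {"hand": 0,"tx": 0,"ty": 0,"tz": 0,"wx": 0,"wy": 0,"wz": 0},
  {"hand": 0,"tx": 0,"ty": 0,"tz": 0,"wx": 0,"wy": 0,"wz": 0},
  {"hand": 0,"tx": 0,"ty": 0,"tz": 0,"wx": 0,"wy": 0,"wz": 0},
  {"hand": 0,"tx": 0,"ty": 0,"tz": 0,"wx": 0,"wy": 0,"wz": 0},
  {"hand": 0,"tx": 0,"ty": 0,"tz": 0,"wx": 0,"wy": 0,"wz": 0},
  {"hand": 0,"tx": 0,"ty": 0,"tz": 0,"wx": 0,"wy": 0,"wz": 0},
  {"hand": 0,"tx": 0,"ty": 0,"tz": 0,"wx": 0,"wy": 0,"wz": 0},
  {"hand": 0,"tx": 0,"ty": 0,"tz": 0,"wx": 0,"wy": 0,"wz": 0},
])

```text
clock: 9.02
eef_pos: [472.8, 28.7, 125.0]
tcp_rot: [-3.142, -0.0, 2.682]
contact_force: [0.1, 0.1, -0.0]
opening: 0.0
grasp_force: 0.0
```

>>> arm_command([
  {"hand": 0,"tx": 0,"ty": 0,"tz": 0,"wx": 0,"wy": 0,"wz": 0},
  {"hand": 0,"tx": 0,"ty": 0,"tz": 0,"wx": 0,"wy": 0,"wz": 0},
  {"hand": 0,"tx": 0,"ty": 0,"tz": 0,"wx": 0,"wy": 0,"wz": 0},
  {"hand": 0,"tx": 0,"ty": 0,"tz": 0,"wx": 0,"wy": 0,"wz": 0},
  {"hand": 0,"tx": 0,"ty": 0,"tz": 0,"wx": 0,"wy": 0,"wz": 0},
  {"hand": 0,"tx": 0,"ty": 0,"tz": 0,"wx": 0,"wy": 0,"wz": 0},
  {"hand": 0,"tx": 0,"ty": 0,"tz": 0,"wx": 0,"wy": 0,"wz": 0},
  {"hand": 0,"tx": 0,"ty": 0,"tz": 0,"wx": 0,"wy": 0,"wz": 0},
])

```text
clock: 10.02
eef_pos: [472.8, 28.7, 125.0]
tcp_rot: [3.142, 0.0, 2.682]
contact_force: [-0.1, 0.2, 0.0]
opening: -0.001
grasp_force: 0.0
```

That's 2.5 s of dwell. I'll rise straight up, well away, and settle.

>>> arm_command([
  {"hand": 0,"tx": 0,"ty": 0,"tz": 0,"wx": 0,"wy": 0,"wz": 0},
  {"hand": 0,"tx": 0,"ty": 0,"tz": -20,"wx": 0,"wy": 0,"wz": 0},
  {"hand": 0,"tx": 0,"ty": 0,"tz": -35,"wx": 0,"wy": 0,"wz": 0},
  {"hand": 0,"tx": 0,"ty": 0,"tz": -35,"wx": 0,"wy": 0,"wz": 0},
  {"hand": 0,"tx": 0,"ty": 0,"tz": -35,"wx": 0,"wy": 0,"wz": 0},
  {"hand": 0,"tx": 0,"ty": 0,"tz": -20,"wx": 0,"wy": 0,"wz": 0},
  {"hand": 0,"tx": 0,"ty": 0,"tz": 0,"wx": 0,"wy": 0,"wz": 0},
  {"hand": 0,"tx": 0,"ty": 0,"tz": 0,"wx": 0,"wy": 0,"wz": 0},
])

```text
clock: 11.02
eef_pos: [472.3, 28.6, 269.0]
tcp_rot: [-3.141, -0.001, 2.682]
contact_force: [0.2, 1.0, -0.4]
opening: -0.003
grasp_force: 0.0
```

Run:
```python
from rig import r
e=r.sense();print(e["eef_pos"],e["clock"])
if e["eef_pos"][2]>240: print(r.sign_off())
```

```text
[472.27923786  28.62239396 269.02344929] 11.025
the job is handed in; nothing more can be done
None
```

I pushed the proud tube home (all eight caps looked level afterwards), dwelt about 2.5 s over the start switch without contact, drew the hand up to about 190 mm above the switch, and handed the job in at 11 s; no verdict came back.

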